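# Make up a dressing kit and an injection kit

### The job

Make up two bedside kits from the stock standing on the cart. Into the mint-green dressing tray put the saline bottle (white, orange cap) standing in the end bay, the blue-and-white swab box in the large bay and the orange-and-white plaster box in the smaller side bay; into the blue injection tray put the red-capped vial in the round well and the green-and-white needle box in the rectangular bay. Everything stands or lies the same way up as now, flat on the floor of its bay; set things down rather than dropping them, and leave the two other vials and the blue-capped bottle where they stand.

Things in the scene. Friction and masses are not known exactly. Their poses are not given: they have to be found in the camera images.
- dressing_tray: Mint-green tray, fixed, 202 (x) x 159 (y) mm, rim 16 mm high, floor 3 mm thick; origin: centre of underside, z up. Bays, between ribs 11 and solid shoulders 15 mm high (x by y size, centre): swab 120x80 at (-37,-35.5); plaster 92x67 at (-51,42); saline 70x99 at (62,0). Each takes its thing with about 10 mm to spare all round, only with long side along long side (either way round).
- injection_tray: Blue tray, fixed, 162 (x) x 118 (y) mm, rim 16 mm high, floor 3 mm thick; origin: centre of underside, z up. Needle-box bay 100x74 mm (x by y), centre (-27,-18), rib 11 mm high, box long side along x. Round vial well: inner diameter 40, wall 3, rim 20 mm above the cart top, centre (51.5,-18). A syringe, part of the tray, already lies in the groove along the +y side.
- saline_bottle: Small white saline bottle with orange-brown cap, loose, 130 mm high, 0.13 kg. Body 42 (its x) x 77 (its y) mm up to 105 mm; round neck and collar 48 mm across from 104 to 126 mm, which can be gripped all round. Origin: centre of the underside, z up.
- swab_box: Blue-and-white card box, loose, 58 (its x) x 98 (its y) x 48 mm high. Origin: centre of the underside, z up.
- plaster_box: Orange-and-white card box, the smallest, loose, 45 (its x) x 70 (its y) x 32 mm high. Origin: centre of the underside, z up.
- needle_box: Green-and-white card box, loose, 52 (its x) x 78 (its y) x 40 mm high. Origin: centre of the underside, z up.
- red_vial: Amber medicine vial with red cap, loose, standing, diameter 24 mm, 46 mm high. Origin: centre of the underside, z up. Goes into the blue tray's round well.
- blue_vial: Clear-white vial with blue cap, loose, diameter 24 mm, 46 mm high. Origin: centre of the underside. Not wanted: stays where it is.
- green_vial: Amber vial with green cap, loose, diameter 24 mm, 46 mm high. Origin: centre of the underside. Not wanted: stays where it is.
- peroxide_bottle: White round bottle with blue screw cap, loose, diameter 62 mm, 165 mm high. Origin: centre of the underside. Not wanted: stays where it is.
Things that resemble listed ones, but are neither listed nor needed, are in the scene too. Leave any pink or yellow look-alike of the red_vial alone.

How it is judged (in metres and radians):
At the end, for the whole second after the job is handed in: Each of the five things is upright (within 0.12 rad), released and at rest on the floor (within 4 mm) of its own bay, its centre within 14 mm (x and y, tray frame) of the bay's centre for the boxes, 15 (x) and 13 mm (y) for the saline bottle, 11 mm for the vial (x of saline_bottle in the frame of dressing_tray between 0.047 and 0.077 m and y of saline_bottle in the frame of dressing_tray between -0.013 and 0.013 m and z of saline_bottle in the frame of dressing_tray between -0.001 and 0.007 m and angle between each of saline_bottle, swab_box, plaster_box, needle_box, red_vial's own z axis and vertical below 0.12 rad and linear speed of each of saline_bottle, swab_box, plaster_box, needle_box, red_vial below 0.02 m/s and contact force between each of saline_bottle, swab_box, plaster_box, needle_box, red_vial and the fingers below 0.1 N and x of swab_box in the frame of dressing_tray between -0.051 and -0.023 m and y of swab_box in the frame of dressing_tray between -0.0495 and -0.0215 m and z of swab_box in the frame of dressing_tray between -0.001 and 0.007 m and x of plaster_box in the frame of dressing_tray between -0.065 and -0.037 m and y of plaster_box in the frame of dressing_tray between 0.028 and 0.056 m and z of plaster_box in the frame of dressing_tray between -0.001 and 0.007 m and x of needle_box in the frame of injection_tray between -0.041 and -0.013 m and y of needle_box in the frame of injection_tray between -0.032 and -0.004 m and z of needle_box in the frame of injection_tray between -0.001 and 0.007 m and x of red_vial in the frame of injection_tray between 0.0405 and 0.0625 m and y of red_vial in the frame of injection_tray between -0.029 and -0.007 m and z of red_vial in the frame of injection_tray between -0.001 and 0.007 m); the robot touches nothing.
It fails at once if an unwanted vial or the blue-capped bottle is shifted by more than 30 mm or tipped over (distance of any of blue_vial, green_vial, peroxide_bottle from where it was at the start of the episode above 0.03 m or angle between any of blue_vial, green_vial, peroxide_bottle's own z axis and vertical above 0.5 rad).
It fails at once if a thing is dropped: out of the fingers it falls 25 mm or more (faster than 0.7 m/s) ((contact force between saline_bottle and the fingers below 0.05 N and linear speed of saline_bottle above 0.7 m/s) or (contact force between swab_box and the fingers below 0.05 N and linear speed of swab_box above 0.7 m/s) or (contact force between plaster_box and the fingers below 0.05 N and linear speed of plaster_box above 0.7 m/s) or (contact force between needle_box and the fingers below 0.05 N and linear speed of needle_box above 0.7 m/s) or (contact force between red_vial and the fingers below 0.05 N and linear speed of red_vial above 0.7 m/s)).
It also fails if it takes over 120 s, if anything falls off the work surface, if the arm or the gripper's body presses on something with over 40 N, if the wrist force passes 120 N, or if a joint passes its speed limit or range.

### The arm

A 6-joint arm with a two-finger parallel gripper is mounted at the origin on a cart in front of the work surface, level with it; the furniture and walls round the work are solid. World frame = base frame: x ahead of the robot, y to its left, z up, the work surface at z = 0. Lengths are in mm, angles in rad, forces in N, time in s.
With the tool pointing down it reaches from about 275 to 750 mm from the base axis. Payload 10.2 kg.
Tool frame: the origin (TCP) lies at the centre of the arm's flange, where the gripper is bolted on; the fingertips stand 173 mm ahead of it and the grasp point (between the pads) lies 155 mm ahead of it; z points along the fingers, y is the line along which they close (so a half turn about z gives the same grasp; the last joint's range is limited). The gripper opens to 85 mm and grips with 20 to 120 N. Pads are 22 mm wide; open, the fingers measure 114 mm over their backs; the gripper's body (76 mm by 85 mm) begins 54 mm behind the grasp point. The pads swing forward as they close: fully open they stand 13 mm farther back than shut.
Start: joints at [0.928, 0.313, 1.498, -0, 1.331, -0.223], TCP at [213.992, 479.416, 404.694] pointing down, gripper open.
Joint ranges: [-2.94, 2.94], [-0.97, 2.17], [0.19, 2.56], [-1.23, 4.37], [0.02, 3.11], [-2.88, 2.88]. Speed limits (rad/s): [2.39, 2.39, 3.01, 3.14, 3.14, 3.14].

### API

Orientations are given as a unit quaternion [w, x, y, z].
In Python, from rig import status, capture, camera_info, ticket gives the robot as it stands.
- The arm moves only by the shell command python3 -m crank 'ROWS' [FORCE]. ROWS is JSON, a list of rows, each a list of 7 numbers: the shift along the tool's x, y, z as a fraction of full scale, then the turn, a rotation vector about the tool's x, y, z as a fraction of full scale, then the closure, from 0 (fully open) to 1 (shut). A call has 1 to 12 rows; each row is the pose to reach, as a shift and turn from the pose commanded when the call began, along the tool's axes at that moment; what a row does not reach only later rows make up. Full scale, the value 1, is 0.1 m for a shift and 45 degrees for a turn. A row lasts 1/10 s, in which the tool goes at most 50 mm and 8.59 degrees, less where a joint would pass 70% of its speed; a pose out of reach is approached as far as the arm can. A call with a number of a shift or a turn outside -1 to 1 is refused whole. A call with a gripper value outside its range is refused whole. The fingers move at their own pace and stop on an object; FORCE is the grip in N (left out, the last holds). Time passes only in rows, so rows that repeat a pose let the fingers close. It gives the time, the measured TCP pose, the force, the opening and the grip force at its end, in the units of the state.
- status.sense(): the state, without advancing time (a new reading comes with each control period).
- capture(name): name is "scene" or "top"; returns (picture, depth): 384x512x3 uint8, red, green, blue; 384x512 float32, mm along the optical axis (not along the pixel's ray), 0 where there is no reading.
- camera_info(name): a dict with "K" (3x3 intrinsics, pixels), "camera_from_world" (4x4, takes a point from world to camera coordinates). Camera axes: x right, y up, looking along -z (the intrinsics and any distortion apply to the point x, -y, -z); pixel columns grow to the right and rows downward; lengths in mm; the calibration is good to about 2 mm. A picture is of the moment at which its call begins. camera_info takes no time and is no camera call.
- ticket.finish_job(): hands the job in; it is judged then, once.
The state is a dict: "time_s": time; "joints": joint angles; "dq": joint speeds; "tau": joint torques, N m; "eef_pos": TCP position; "ee_rot": TCP orientation; "force": force on the tool from outside, world axes, zero at the start; "wrist_torque": the same for the moment, N m; "grip_width": opening from 0.0 (shut) to 1.0 (fully open); "grip_force": force on a finger pad.
Only numpy, scipy, OpenCV 4.12 (cv2) and the standard library are available. Lean on these libraries where they do the work, as an engineer would, in place of code of your own. Each camera call takes 0.05 s, during which the arm holds its last target. There are 200 camera calls.

## Working session

There is one attempt and no reset: what is moved stays moved. The work goes in short steps, Python scripts to look and compute and a shell command to move; the robot and the scene stay as the last step left them, time stands still between calls to the robot, and variables do not carry over. Pictures are saved under pics/ and viewed, at most 14 in all, crops included, and the job is handed in when it is done.

```bash
mkdir -p pics; ls
python3 - <<'E'
from rig import status,capture,camera_info
import cv2,numpy as np
print(status.sense())
for n in("scene","top"):
    p,d=capture(n);np.savez(f"{n}0.npz",p=p,d=d)
    cv2.imwrite(f"pics/{n}0.png",cv2.resize(p[...,::-1],(800,600),interpolation=cv2.INTER_CUBIC))
    i=camera_info(n);print(n,{k:np.round(v,3).tolist() if not isinstance(v,str) else v for k,v in i.items()})
E
```

```text
pics
{'time_s': 0.0, 'joints': array([ 9.27589327e-01,  3.13417044e-01,  1.49845965e+00,  5.49574076e-06,
        1.33097864e+00, -2.23404240e-01]), 'dq': array([-3.42468548e-04, -1.98286282e-04, -4.69585031e-05, -1.20528968e-03,
       -1.53860807e-03,  8.04803564e-04]), 'tau': array([-2.41716014e-03, -4.12272227e+01, -2.59735876e+01, -3.80715319e-04,
        4.29184962e-03,  7.31015717e-06]), 'eef_pos': array([213.96317709, 479.36921715, 404.14330245]), 'ee_rot': array([-2.67504033e-04,  2.08364044e-01,  9.78051137e-01, -5.71870806e-04]), 'force': array([ 0.14982189, -0.58452292,  0.42593052]), 'wrist_torque': array([-0.04322287, -0.06237895, -0.01563091]), 'grip_force': 0.0, 'grip_width': 0.9983560070159311}
scene {'K': [[359.021, 0.0, 257.293], [0.0, 359.021, 189.33], [0.0, 0.0, 1.0]], 'camera_from_world': [[-0.608, -0.794, -0.024, 378.282], [0.336, -0.285, 0.898, -206.934], [-0.719, 0.537, 0.44, -482.951], [0.0, 0.0, 0.0, 1.0]]}
top {'K': [[497.251, 0.0, 253.704], [0.0, 497.251, 193.49], [0.0, 0.0, 1.0]], 'camera_from_world': [[-0.008, -1.0, 0.016, 27.873], [0.989, -0.006, 0.147, -551.907], [-0.146, 0.017, 0.989, -1108.679], [0.0, 0.0, 0.0, 1.0]]}
```

View pics/scene0.png

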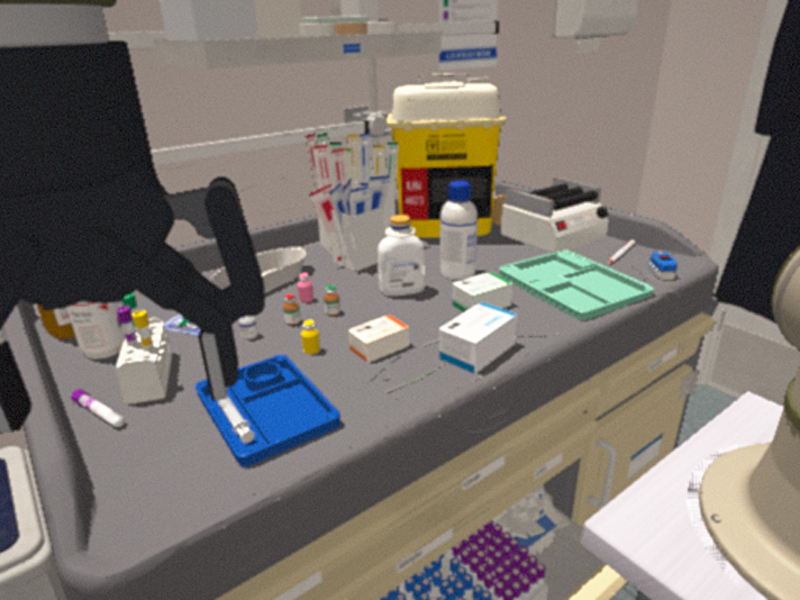

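View pics/top0.png

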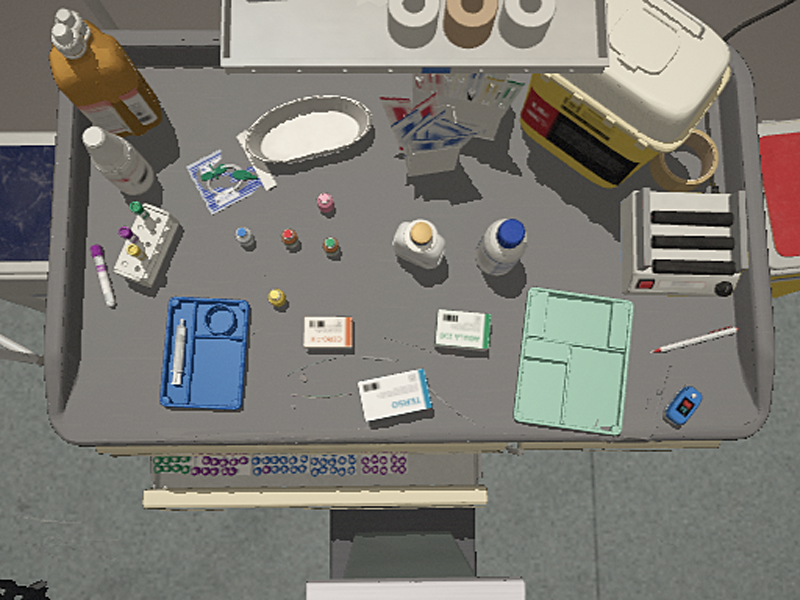

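The scene view shows the arm at the left, over the blue tray. The top view (800 px) shows:
- **Boxes:** swab box (395,395), plaster box (328,332), needle box (463,330).
- **Bottles:** saline (419,240), peroxide (502,245).
- **Trays:** mint (573,360), blue (206,352).
- **Red vial candidates:** red cap (289,237), pink (325,202), yellow (277,297), green cap on amber (331,245), blue cap (243,235).

I choose (289,237), the amber vial with the red cap. A close crop will check this.

```bash
cat > h.py <<'E'
import numpy as np,cv2
from rig import camera_info,capture,status
S=512/800
def cam(n):
    i=camera_info(n);return np.array(i["K"]),np.array(i["camera_from_world"])
def ray(n,px,z):
    K,T=cam(n);px=np.atleast_2d(px).astype(float)
    d=np.c_[(px[:,0]-K[0,2])/K[0,0],-(px[:,1]-K[1,2])/K[1,1],-np.ones(len(px))]@T[:3,:3]
    c=-T[:3,:3].T@T[:3,3];return c[:2]+d[:,:2]*((z-c[2])/d[:,2])[:,None]
def zmap(n,d):
    K,T=cam(n);v,u=np.mgrid[:d.shape[0],:d.shape[1]]
    P=np.stack([(u-K[0,2])/K[0,0]*d,-(v-K[1,2])/K[1,1]*d,-d],-1)-T[:3,3]
    return P@T[:3,:3]
def rect(pts):
    (c,(w,h),a)=cv2.minAreaRect(pts.astype(np.float32))
    if w<h:w,h,a=h,w,a+90
    return np.round(c,1),round(w,1),round(h,1),round((a+90)%180-90,1) # a=world angle of the long side
def blob(m,seed):
    n,l,st,ce=cv2.connectedComponentsWithStats(m.astype(np.uint8))
    k=min((k for k in range(1,n) if st[k,4]>12),key=lambda k:np.hypot(*(ce[k]-seed)))
    v,u=np.nonzero(l==k);return np.c_[u,v]
E
cat > m.py <<'E'
from h import *
import sys
p,d=capture("top");np.savez("last.npz",p=p,d=d)
W=zmap("top",d);Z=W[...,2];hsv=cv2.cvtColor(p,cv2.COLOR_RGB2HSV);H=hsv[...,0];Sa=hsv[...,1]
print("mat z",np.median(Z[230:240,230:270]))
for n,s,z in(("swab",(395,395),48),("plaster",(328,332),32),("needle",(463,330),40)):
    q=blob(abs(Z-z)<7,np.array(s)*S);print(n,rect(ray("top",q,z)),"med",np.round(np.median(W[q[:,1],q[:,0]],0),1))
for n,s,z in(("saline",(421,233),130),("perox",(512,233),165),("red",(289,237),46),("blue",(243,235),46),("green",(331,245),46),("pink",(325,202),46),("yellow",(277,297),46)):
    q=blob((Z>z-8)&(Z<z+8),np.array(s)*S);print(n,rect(ray("top",q,z)),len(q),"hsv",np.median(hsv[q[:,1],q[:,0]],0))
q=blob((Z>70)&(Z<105),np.array((419,248))*S);print("salbody",rect(W[q[:,1],q[:,0],:2]))
for n,s,lo,hi in(("mint",(573,360),65,90),("bluetray",(206,352),100,120)):
    q=blob((H>lo)&(H<hi)&(Sa>50)&(Z<30),np.array(s)*S)
    print(n,rect(ray("top",q,14)))
    q=q[abs(Z[q[:,1],q[:,0]]-16)<5];print("  rim by depth",rect(ray("top",q,16)))
a=cv2.resize(p[100:290,90:310],(660,570),interpolation=cv2.INTER_CUBIC);cv2.imwrite("pics/crop1.png",a[...,::-1])
E
python3 m.py
```

```text
mat z 1.3052719377101112
swab (array([417.2,  28.6]), 97.9, 58.0, -78.6) med [417.3  29.   48.6]
plaster (array([509.6, 127.5]), 69.5, 44.2, 89.6) med [510.6 127.5  32.4]
needle (array([512.4, -72.9]), 78.5, 52.8, 84.2) med [512.8 -73.1  40.3]
saline (array([636.8,  -8.4]), 30.3, 28.8, 89.7) 158 hsv [ 19.  108.5 220. ]
perox (array([ 627.9, -128. ]), 36.5, 33.6, -1.6) 232 hsv [113. 166. 162.]
red (array([654.5, 185.2]), 14.4, 13.9, 0.6) 40 hsv [  2. 135. 213.]
blue (array([657.2, 254.8]), 14.4, 13.9, 1.2) 38 hsv [106.  106.  195.5]
green (array([642.3, 122.5]), 14.3, 13.9, 0.2) 40 hsv [ 72. 100. 169.]
pink (array([710.6, 132.2]), 16.9, 14.0, 0.4) 41 hsv [174.  61. 236.]
yellow (array([563.9, 204.7]), 14.9, 14.5, 44.8) 40 hsv [ 25.  117.  241.5]
salbody (array([634.6,  -8. ]), 73.8, 39.9, 65.3)
mint (array([ 427.3, -192.2]), 101.2, 74.3, -7.8)
  rim by depth (array([ 440.5, -213.7]), 123.3, 60.6, 28.9)
bluetray (array([482.8, 311.1]), 165.3, 122.9, -3.2)
  rim by depth (array([482.6, 311.5]), 164.5, 120.7, -3.2)
```

View pics/crop1.png

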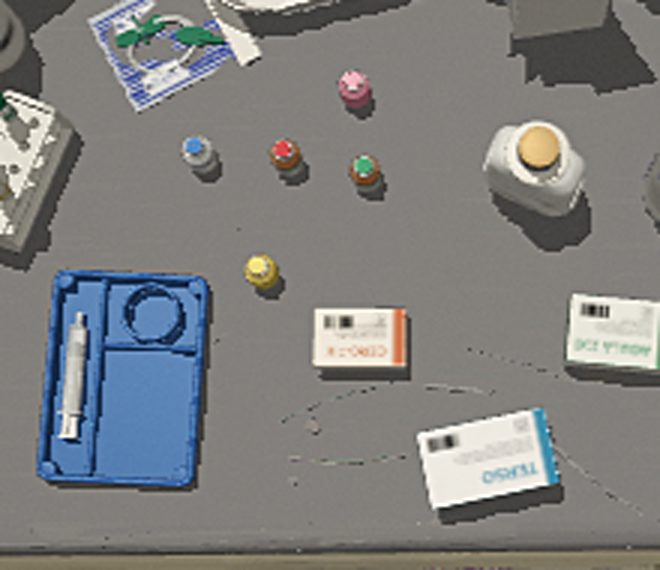

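The crop shows the amber vial with the red cap at crop pixel (285,150). Pink, green, blue and yellow are clearly separate, so the red one is confirmed. Next I'll redo the mint tray and write a planner that works out distances in move units.

```bash
cat > to.py <<'E'
# to.py X Y Zgrasp PSI : remaining shift (tool axes, full-scale units) and turn to put the grasp point there, closing line at PSI deg
import sys,numpy as np
from rig import status
from scipy.spatial.transform import Rotation as R
s=status.sense();w,x,y,z=s["ee_rot"];r=R.from_quat([x,y,z,w])
X,Y,Z,psi=map(float,sys.argv[1:5])
c,q=np.cos(np.radians(psi)),np.sin(np.radians(psi))
G=R.from_matrix(np.array([[-q,c,0],[c,q,0],[0,0,-1]]))
d=r.inv().apply(np.array([X,Y,Z+155])-s["eef_pos"])/100
m=r.as_matrix();print("t",round(s["time_s"],2),"grasp",np.round(s["eef_pos"]-[0,0,155],1),"psi",np.round(np.degrees(np.arctan2(m[1,1],m[0,1])),1),"w",np.round(s["grip_width"]*85,1),"gf",round(s["grip_force"],1),"F",np.round(s["force"],1))
print("shift",np.round(d,3),"turn",np.round(np.degrees((r.inv()*G).as_rotvec())/45,3))
E
python3 - <<'E'
from h import *
f=np.load("last.npz");p,d=f["p"],f["d"];hsv=cv2.cvtColor(p,cv2.COLOR_RGB2HSV)
m=(hsv[...,0]>60)&(hsv[...,0]<95)&(hsv[...,1]>30)
m=cv2.morphologyEx(m.astype(np.uint8),cv2.MORPH_CLOSE,np.ones((5,5)))
q=blob(m,np.array((573,360))*S);rc=[rect(ray("top",q,z)) for z in(0,16)];print(rc)
def T(o,yaw,xy):
    a=np.radians(yaw);return np.round(np.array(o)+np.array([[np.cos(a),-np.sin(a)],[np.sin(a),np.cos(a)]])@np.array(xy),1)
o,yw=rc[1][0],rc[1][3];b=(482.7,311.3)
for n,xy in(("swab",(-37,-35.5)),("plaster",(-51,42)),("saline",(62,0))):print(n,T(o,yw,xy))
for n,xy in(("needle",(-27,-18)),("red",(51.5,-18))):print(n,T(b,-3.2,xy))
# check: dark ring of the well, and mint ribs by depth
Z=zmap("top",d)[...,2]
E
python3 to.py 654 185 110 0
```

```text
[(array([ 468.6, -245.4]), 207.6, 165.1, -8.5), (array([ 467.4, -241.4]), 204.8, 162.9, -8.5)]
swab [ 425.6 -271. ]
plaster [ 423.2 -192.3]
saline [ 528.7 -250.6]
needle [454.7 294.8]
red [533.1 290.5]
t 0.15 grasp [214.  479.4 249.3] psi 65.9 w 85.2 gf 0.0 F [ 0.1  0.9 -0.6]
shift [-5.218 -0.894  1.393] turn [-1.000e-03  0.000e+00  1.465e+00]
```

```bash
python3 -m crank '[[0,0,1,0,0,1,0],[0,0,1,0,0,1,0],[0,0,1,0,0,1,0],[0,0,1,0,0,1,0],[0,0,1,0,0,1,0],[0,0,1,0,0,1,0],[0,0,1,0,0,1,0]]'
python3 -m crank '[[0,0,0,0,0,0.465,0],[0,0,0,0,0,0.465,0],[0,0,0,0,0,0.465,0],[0,0,0,0,0,0.465,0]]'
python3 to.py 654 185 110 0
python3 -c "
from h import *
print(ray('top',[[141,204.3]],20))"
```

```text
time_s: 0.85
eef_pos: [214.0, 479.4, 304.5]
ee_rot: [0.0, 0.567, 0.824, -0.0]
force: [0.8, -0.0, 0.2]
grip_width: 0.999
grip_force: 0.0
time_s: 1.25
eef_pos: [214.0, 479.4, 304.6]
ee_rot: [0.0, 0.707, 0.708, -0.0]
force: [0.5, -0.4, -0.4]
grip_width: 1.001
grip_force: 0.0
t 1.25 grasp [214.  479.4 149.6] psi 0.1 w 85.1 gf 0.0 F [ 0.5 -0.4 -0.4]
shift [-2.949  4.397  0.396] turn [-0.     0.     0.001]
[[531.15452306 287.17714708]]
```

```bash
python3 -m crank '[[-0.59,0.88,0.1,0,0,0,0],[-0.59,0.88,0.1,0,0,0,0],[-0.59,0.88,0.1,0,0,0,0],[-0.59,0.88,0.1,0,0,0,0]]' >/dev/null
python3 -m crank '[[-0.59,0.88,0.1,0,0,0,0],[-0.59,0.88,0.1,0,0,0,0],[-0.59,0.88,0.1,0,0,0,0],[-0.59,0.88,0.1,0,0,0,0]]'>/dev/null
python3 -m crank '[[-0.59,0.88,0.1,0,0,0,0],[-0.59,0.88,0.1,0,0,0,0],[-0.59,0.88,0.1,0,0,0,0],[-0.59,0.88,0.1,0,0,0,0]]'>/dev/null
python3 -m crank '[[-0.59,0.88,0,0,0,0,0],[-0.59,0.88,0,0,0,0,0],[-0.59,0.88,0,0,0,0,0],[-0.59,0.88,0,0,0,0,0]]'>/dev/null
python3 -m crank '[[-0.59,0.88,0,0,0,0,0],[-0.59,0.88,0,0,0,0,0],[-0.59,0.88,0,0,0,0,0],[-0.59,0.88,0,0,0,0,0]]'
python3 to.py 654 185 37 0
```

```text
time_s: 3.25
eef_pos: [653.3, 186.1, 274.4]
ee_rot: [-0.001, 0.707, 0.708, -0.0]
force: [0.4, 0.6, -0.2]
grip_width: 1.001
grip_force: 0.0
t 3.25 grasp [653.3 186.1 119.4] psi 0.1 w 85.1 gf 0.0 F [ 0.4  0.6 -0.2]
shift [-0.012  0.008  0.824] turn [-0.001 -0.     0.002]
```

```bash
python3 -m crank '[[-0.01,0.01,0.4,0,0,0,0],[-0.01,0.01,0.7,0,0,0,0],[-0.01,0.01,0.82,0,0,0,0],[-0.01,0.01,0.82,0,0,0,0],[-0.01,0.01,0.82,0,0,0,0.4],[-0.01,0.01,0.82,0,0,0,0.9],[-0.01,0.01,0.82,0,0,0,0.9],[-0.01,0.01,0.82,0,0,0,0.9],[-0.01,0.01,0.82,0,0,0,0.9],[-0.01,0.01,0.82,0,0,0,0.9],[-0.01,0.01,0.82,0,0,0,0.9],[-0.01,0.01,0.82,0,0,0,0.9]]' 30
python3 - <<'E'
from h import *
p,d=capture("scene");cv2.imwrite("pics/s1.png",cv2.resize(p[80:280,60:330],(800,592))[...,::-1])
E
```

```text
time_s: 4.45
eef_pos: [655.2, 183.6, 193.4]
ee_rot: [0.0, 0.707, 0.707, 0.0]
force: [-1.6, -0.6, 6.1]
grip_width: 0.256
grip_force: 29.4
```

View pics/s1.png

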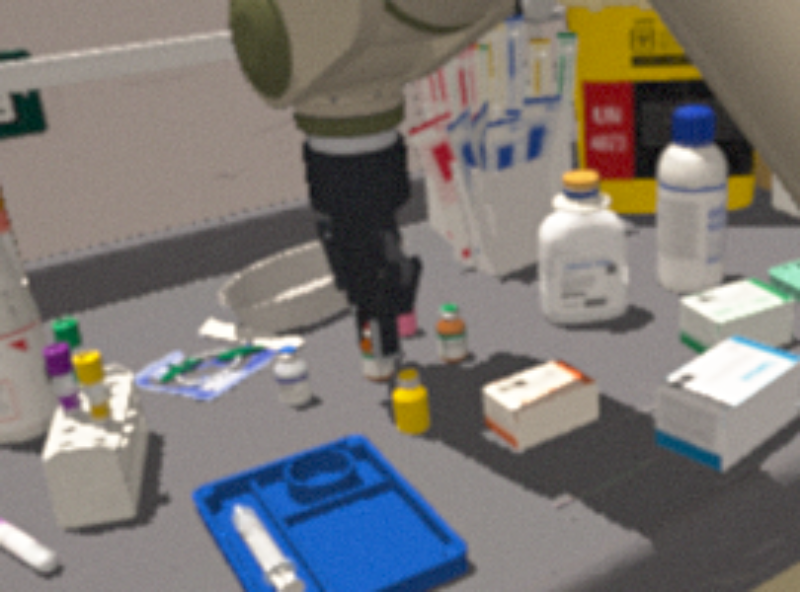

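The picture shows the vial held in the fingers (crop 375,365), with blue, green and yellow still standing. Next I lift it and carry it to the well.

```bash
python3 -m crank '[[0,0,-0.3,0,0,0,0.9],[0,0,-0.7,0,0,0,0.9],[0.3,-0.3,-0.7,0,0,0,0.9],[0.6,-0.6,-0.7,0,0,0,0.9],[0.9,-0.9,-0.7,0,0,0,0.9],[0.9,-0.9,-0.7,0,0,0,0.9]]'
python3 -m crank '[[0.15,-0.33,0,0,0,0,0.9],[0.15,-0.33,0,0,0,0,0.9],[0.15,-0.33,0,0,0,0,0.9]]'
python3 to.py 532 289.5 42 0
python3 - <<'E'
from h import *
p,d=capture("top");cv2.imwrite("pics/t1.png",cv2.resize(p[160:280,80:240],(800,600),interpolation=cv2.INTER_CUBIC)[...,::-1])
E
```

```text
time_s: 5.1
eef_pos: [562.0, 276.9, 262.7]
ee_rot: [-0.001, 0.705, 0.709, -0.0]
force: [0.1, -0.3, 0.1]
grip_width: 0.252
grip_force: 29.7
time_s: 5.4
eef_pos: [532.3, 288.4, 262.8]
ee_rot: [0.0, 0.707, 0.707, 0.0]
force: [0.5, 0.7, -0.1]
grip_width: 0.253
grip_force: 29.7
t 5.4 grasp [532.3 288.4 107.8] psi 0.0 w 21.5 gf 29.7 F [ 0.5  0.7 -0.1]
shift [ 0.011 -0.003  0.658] turn [0.001 0.    0.001]
```

View pics/t1.png

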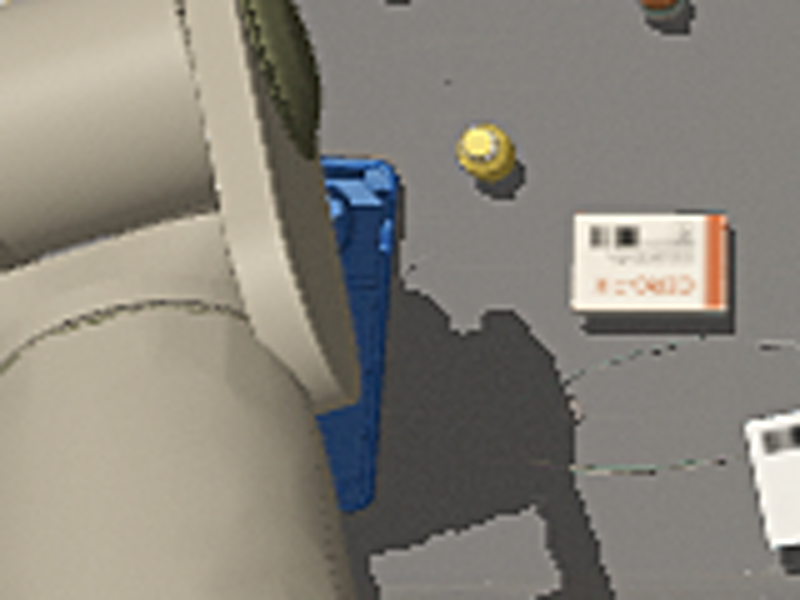

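The arm hides the well in this top view, so I'll lower in stages and watch the force.

```bash
python3 -m crank '[[0.01,0,0.3,0,0,0,0.9],[0.01,0,0.5,0,0,0,0.9],[0.01,0,0.57,0,0,0,0.9],[0.01,0,0.6,0,0,0,0.9],[0.01,0,0.62,0,0,0,0.9],[0.01,0,0.64,0,0,0,0.9],[0.01,0,0.64,0,0,0,0.9]]'
python3 - <<'E'
from h import *
p,d=capture("scene");cv2.imwrite("pics/s2.png",cv2.resize(p[160:300,90:270],(772,600),interpolation=cv2.INTER_CUBIC)[...,::-1])
E
```

```text
time_s: 6.15
eef_pos: [532.2, 289.5, 199.2]
ee_rot: [0.0, 0.707, 0.707, 0.0]
force: [-0.4, 0.2, 0.2]
grip_width: 0.257
grip_force: 29.7
```

View pics/s2.png

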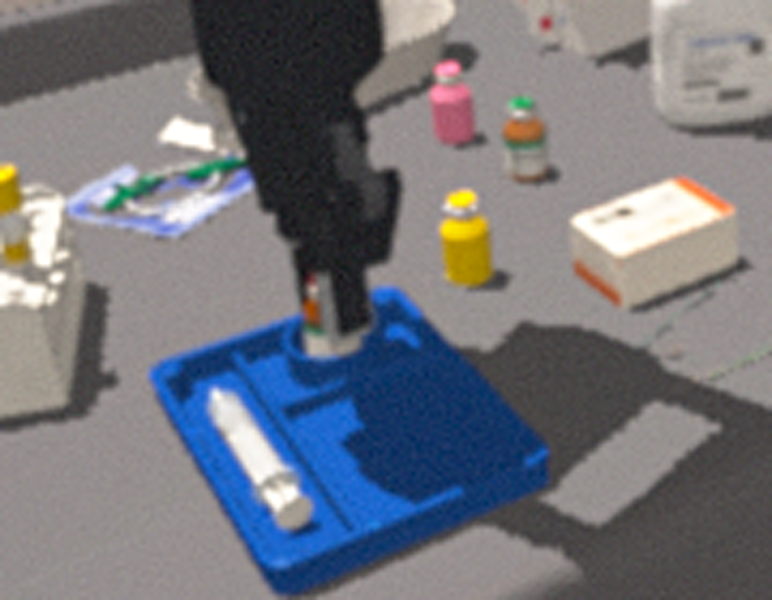

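The vial is entering the well (crop 330,340) and is clear of the walls. I lower the last 3 mm, release and retreat.

```bash
python3 -m crank '[[0,0,0.02,0,0,0,0.9],[0,0,0.03,0,0,0,0.9],[0,0,0.03,0,0,0,0.9]]'
python3 -m crank '[[0,0,0,0,0,0,0.6],[0,0,0,0,0,0,0.4],[0,0,0,0,0,0,0.4],[0,0,0,0,0,0,0.4],[0,0,0,0,0,0,0.4],[0,0,-0.3,0,0,0,0.4],[0,0,-0.8,0,0,0,0],[0,0,-0.8,0,0,0,0]]'
python3 to.py 509.8 127.5 100 -0.4
```

```text
time_s: 6.5
eef_pos: [532.2, 289.6, 196.4]
ee_rot: [0.0, 0.707, 0.707, 0.0]
force: [-0.8, -0.7, 5.2]
grip_width: 0.251
grip_force: 30.2
time_s: 7.3
eef_pos: [533.1, 290.0, 282.1]
ee_rot: [0.003, 0.707, 0.707, 0.005]
force: [-0.0, -0.4, 0.5]
grip_width: 0.91
grip_force: 0.0
t 7.3 grasp [533.1 290.  127.1] psi 0.0 w 77.4 gf 0.0 F [-0.  -0.4  0.5]
shift [-1.625 -0.237  0.263] turn [ 0.014 -0.004  0.01 ]
```

```bash
python3 -m crank '[[-0.8,-0.12,0,0,0,0,0],[-0.8,-0.12,0,0,0,0,0],[-0.8,-0.12,0,0,0,0,0]]'>/dev/null
python3 -m crank '[[-0.8,-0.12,0,0,0,0,0],[-0.8,-0.12,0,0,0,0,0],[-0.8,-0.12,0,0,0,0,0]]'>/dev/null
python3 to.py 509.8 127.5 31 -0.4
python3 - <<'E'
from h import *
p,d=capture("scene");cv2.imwrite("pics/s3.png",cv2.resize(p[160:300,90:270],(772,600),interpolation=cv2.INTER_CUBIC)[...,::-1])
p,d=capture("top");Z=zmap("top",d)
hsv=cv2.cvtColor(p,cv2.COLOR_RGB2HSV);m=((hsv[...,0]<8)|(hsv[...,0]>174))&(hsv[...,1]>90)
q=blob(m,[134,204]);print(np.round(Z[q[:,1],q[:,0]].mean(0),1),len(q),ray("top",[q.mean(0)],49))
E
```

```text
t 7.9 grasp [508.1 127.3 120.6] psi -0.2 w 84.7 gf 0.0 F [1.1 0.8 1. ]
shift [0.003 0.018 0.896] turn [-0.     0.     0.005]
[530.5 291.4  49.8] 25 [[530.60343411 291.58460041]]
```

View pics/s3.png

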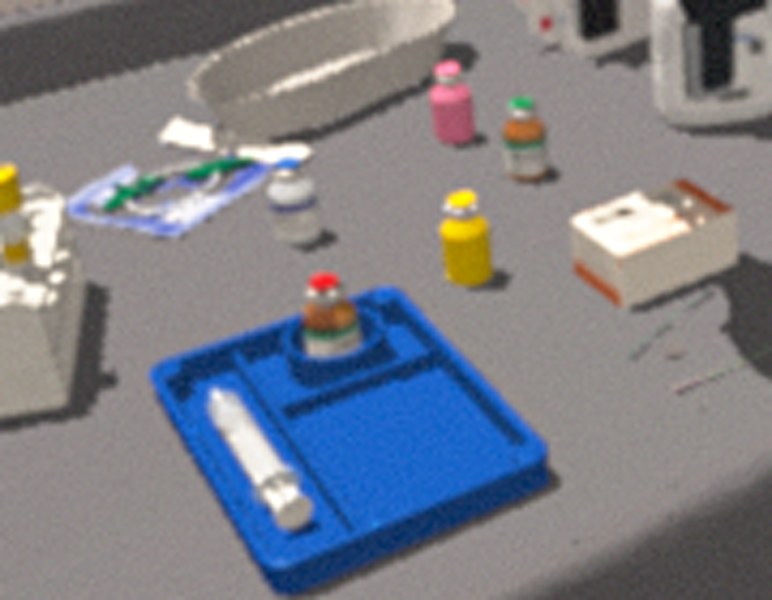

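The red vial stands in the well (crop 330,325). Next is the plaster box.

```bash
python3 -m crank '[[0,0.02,0.4,0,0,0,0],[0,0.02,0.8,0,0,0,0],[0,0.02,0.9,0,0,0,0],[0,0.02,0.9,0,0,0,0],[0,0.02,0.9,0,0,0,0.3],[0,0.02,0.9,0,0,0,0.7],[0,0.02,0.9,0,0,0,0.7],[0,0.02,0.9,0,0,0,0.7],[0,0.02,0.9,0,0,0,0.7],[0,0.02,0.9,0,0,0,0.7]]' 30
python3 to.py 423 -194 100 81.5
```

```text
time_s: 9.0
eef_pos: [510.6, 129.6, 187.2]
ee_rot: [0.001, 0.707, 0.707, 0.001]
force: [-0.6, 0.6, 5.0]
grip_width: 0.521
grip_force: 31.1
t 9.0 grasp [510.6 129.6  32.2] psi 0.0 w 44.3 gf 31.1 F [-0.6  0.6  5. ]
shift [-3.236 -0.875 -0.681] turn [ 0.003  0.002 -1.811]
```

```bash
python3 -m crank '[[0,0,-0.4,0,0,0,0.7],[0,0,-0.8,0,0,0,0.7],[-0.5,-0.1,-0.8,0,0,0,0.7],[-1,-0.3,-0.8,0,0,0,0.7],[-1,-0.3,-0.8,0,0,0,0.7]]'
python3 -m crank '[[-0.5,-0.1,0,0,0,0,0.7],[-1,-0.3,0,0,0,0,0.7],[-1,-0.3,0,0,0,0,0.7]]'>/dev/null
python3 -m crank '[[-0.5,-0.1,0,0,0,-0.2,0.7],[-1,-0.3,0,0,0,-0.4,0.7],[-1,-0.3,0,0,0,-0.6,0.7],[-1,-0.3,0,0,0,-0.8,0.7],[-1,-0.3,0,0,0,-1,0.7],[-1,-0.3,0,0,0,-1,0.7]]'>/dev/null
python3 to.py 423 -194 35 81.5
```

```text
time_s: 9.5
eef_pos: [479.0, 26.3, 266.6]
ee_rot: [0.0, 0.708, 0.706, -0.0]
force: [-0.7, 0.7, -0.7]
grip_width: 0.521
grip_force: 31.3
t 10.4 grasp [ 420.6 -170.1  111.2] psi 45.3 w 44.2 gf 31.3 F [ 1.1  0.2 -1.5]
shift [-0.184 -0.153  0.762] turn [ 0.     0.001 -0.804]
```

```bash
python3 -m crank '[[-0.17,-0.17,0,0,0,-0.2,0.7],[-0.17,-0.17,0,0,0,-0.4,0.7],[-0.17,-0.17,0,0,0,-0.6,0.7],[-0.17,-0.17,0,0,0,-0.804,0.7],[-0.17,-0.17,0,0,0,-0.804,0.7]]'>/dev/null
python3 to.py 421 -194 35 81.5
python3 - <<'E'
from h import *
p,d=capture("top");cv2.imwrite("pics/t4.png",cv2.resize(p[170:290,310:470],(800,600),interpolation=cv2.INTER_CUBIC)[...,::-1])
E
```

```text
t 10.9 grasp [ 420.7 -194.   111.2] psi 81.5 w 44.2 gf 31.3 F [-0.7 -0.4 -0.4]
shift [-0.002  0.001  0.762] turn [-0.     0.001 -0.   ]
```

View pics/t4.png

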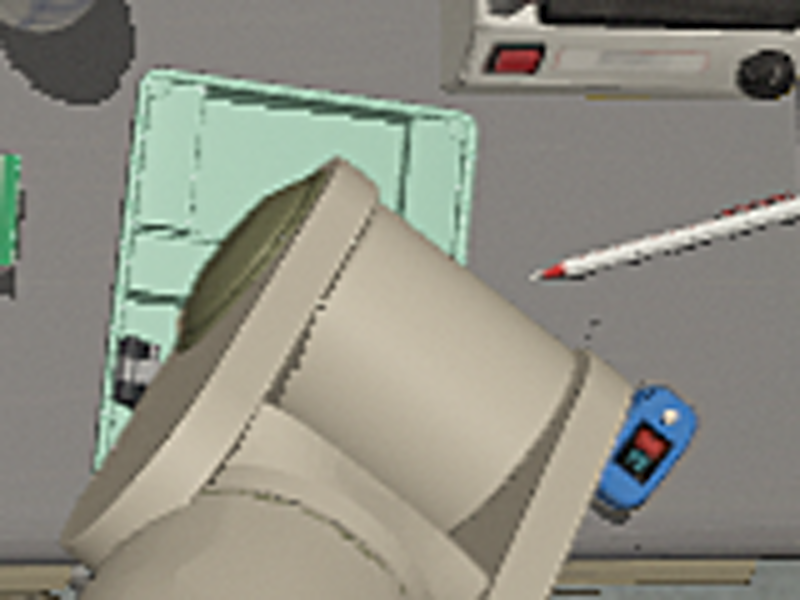

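The mint tray and its bays sit where computed, with the arm over the plaster bay. Lowering now.

```bash
python3 -m crank '[[0,0,0.4,0,0,0,0.7],[0,0,0.6,0,0,0,0.7],[0,0,0.68,0,0,0,0.7],[0,0,0.72,0,0,0,0.7],[0,0,0.74,0,0,0,0.7],[0,0,0.74,0,0,0,0.7]]'
python3 -m crank '[[0,0,0.01,0,0,0,0.7],[0,0,0.02,0,0,0,0.7],[0,0,0.02,0,0,0,0.7]]'
python3 to.py 512.6 -73 100 -5.8
```

```text
time_s: 11.55
eef_pos: [420.5, -194.6, 192.4]
ee_rot: [0.001, 0.077, 0.997, -0.0]
force: [0.1, -0.8, -0.6]
grip_width: 0.52
grip_force: 31.3
time_s: 11.85
eef_pos: [420.4, -194.7, 190.2]
ee_rot: [0.0, 0.077, 0.997, -0.0]
force: [-1.3, -0.5, 4.1]
grip_width: 0.518
grip_force: 31.9
t 11.85 grasp [ 420.4 -194.7   35.2] psi 81.2 w 44.0 gf 31.9 F [-1.3 -0.5  4.1]
shift [-0.725  1.343 -0.648] turn [0.000e+00 1.000e-03 1.933e+00]
```

```bash
python3 -m crank '[[0,0,0,0,0,0,0.4],[0,0,0,0,0,0,0.35],[0,0,0,0,0,0,0.35],[0,0,0,0,0,0,0.35],[0,0,-0.3,0,0,0,0.35],[0,0,-0.8,0,0,0,0],[0,0,-0.8,0,0,0,0]]'
python3 -m crank '[[-0.2,0.4,0,0,0,0.2,0],[-0.4,0.7,0,0,0,0.4,0],[-0.4,0.7,0,0,0,0.6,0],[-0.4,0.7,0,0,0,0.8,0],[-0.4,0.7,0,0,0,1,0],[-0.4,0.7,0,0,0,1,0]]'
python3 to.py 512.6 -73 100 -5.8
```

```text
time_s: 12.55
eef_pos: [421.2, -195.2, 274.6]
ee_rot: [0.004, 0.077, 0.997, -0.003]
force: [0.9, -0.5, -0.2]
grip_width: 0.958
grip_force: 0.0
time_s: 13.15
eef_pos: [470.4, -131.3, 269.2]
ee_rot: [-0.0, 0.455, 0.891, 0.0]
force: [-0.2, -0.1, -0.3]
grip_width: 1.0
grip_force: 0.0
t 13.15 grasp [ 470.4 -131.3  114.2] psi 35.9 w 85.0 gf 0.0 F [-0.2 -0.1 -0.3]
shift [0.225 0.684 0.142] turn [-0.001 -0.001  0.927]
```

```bash
python3 -m crank '[[0.22,0.3,0,0,0,0.2,0],[0.22,0.68,0,0,0,0.4,0],[0.22,0.68,0,0,0,0.6,0],[0.22,0.68,0,0,0,0.8,0],[0.22,0.68,0,0,0,0.927,0],[0.22,0.68,0,0,0,0.927,0]]'>/dev/null
python3 to.py 512.6 -73 34 -5.8
python3 - <<'E'
from h import *
p,d=capture("top");W=zmap("top",d);Z=W[...,2]
cv2.imwrite("pics/t5.png",cv2.resize(p[170:290,310:470],(800,600),interpolation=cv2.INTER_CUBIC)[...,::-1])
q=blob(abs(Z-35)<6,[340,235]);c,w,h,a=rect(ray("top",q,35));print(c,w,h,a)
t=np.radians(-8.5);e=c-[467.4,-243];print("tray",np.array([[np.cos(t),np.sin(t)],[-np.sin(t),np.cos(t)]])@e,"want -51 42")
E
```

```text
t 13.75 grasp [512.3 -73.5 114.3] psi -5.6 w 85.2 gf 0.0 F [ 0.3 -0.1 -1.3]
shift [0.005 0.003 0.803] turn [-0.001 -0.     0.005]
[ 421.9 -194.1] 70.2 46.4 -8.6
tray [-52.22810199  41.63754751] want -51 42
```

View pics/t5.png

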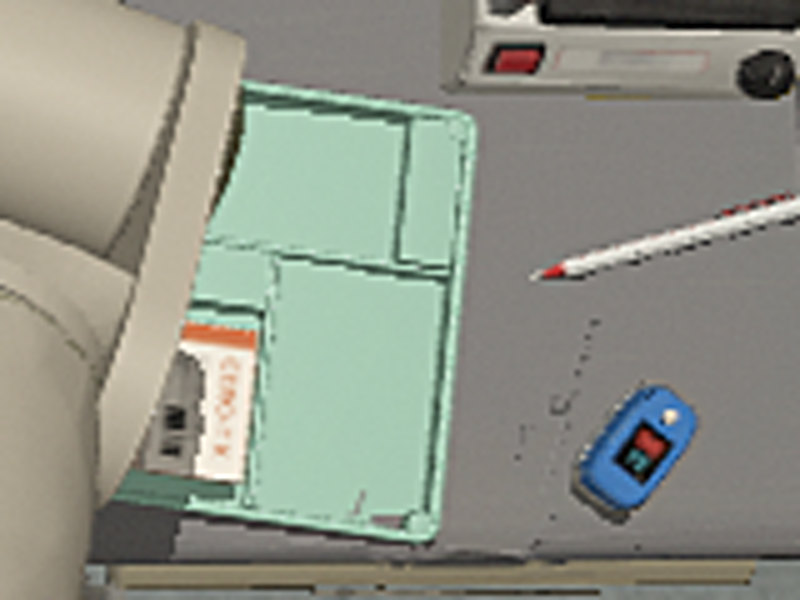

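The plaster box sits square in its bay (crop 205,400), measured within about 1 mm. Next is the needle box.

```bash
python3 -m crank '[[0,0,0.4,0,0,0,0],[0,0,0.7,0,0,0,0],[0,0,0.8,0,0,0,0],[0,0,0.8,0,0,0,0],[0,0,0.8,0,0,0,0.3],[0,0,0.8,0,0,0,0.6],[0,0,0.8,0,0,0,0.6],[0,0,0.8,0,0,0,0.6],[0,0,0.8,0,0,0,0.6],[0,0,0.8,0,0,0,0.6]]' 30
python3 -m crank '[[0,0,-0.4,0,0,0,0.6],[0,0,-0.8,0,0,0,0.6],[0.5,-0.1,-0.8,0,0,0,0.6],[1,-0.2,-0.8,0,0,0,0.6],[1,-0.2,-0.8,0,0,0,0.6]]'
python3 -m crank '[[0.5,-0.1,0,0,0,0,0.6],[1,-0.2,0,0,0,0,0.6],[1,-0.2,0,0,0,0,0.6]]'>/dev/null
python3 -m crank '[[0.5,0,0,0,0,-0.2,0.6],[1,0,0,0,0,-0.4,0.6],[1,0,0,0,0,-0.6,0.6],[1,0,0,0,0,-0.8,0.6],[1,0,0,0,0,-1,0.6],[1,0,0,0,0,-1,0.6]]'>/dev/null
python3 to.py 454.7 296 37 86.8
```

```text
time_s: 14.8
eef_pos: [512.8, -73.7, 191.1]
ee_rot: [0.001, 0.74, 0.672, 0.001]
force: [-0.8, -0.3, 6.9]
grip_width: 0.601
grip_force: 31.9
time_s: 15.3
eef_pos: [501.0, 32.1, 270.3]
ee_rot: [-0.0, 0.739, 0.674, 0.0]
force: [-0.4, 0.0, 0.0]
grip_width: 0.6
grip_force: 32.6
t 16.2 grasp [501.6 228.4 114.9] psi 39.8 w 51.2 gf 32.5 F [-0.1 -0.1 -0.6]
shift [0.82  0.072 0.779] turn [ 0.     0.    -1.045]
```

```bash
python3 -m crank '[[0.4,0.07,0,0,0,-0.2,0.6],[0.82,0.07,0,0,0,-0.4,0.6],[0.82,0.07,0,0,0,-0.6,0.6],[0.82,0.07,0,0,0,-0.8,0.6],[0.82,0.07,0,0,0,-1,0.6],[0.82,0.07,0,0,0,-1,0.6]]'
python3 to.py 454.7 296 39.1 86.8
python3 -m crank '[[0,0,0.4,0,0,-0.045,0.6],[0,0,0.6,0,0,-0.045,0.6],[0,0,0.68,0,0,-0.045,0.6],[0,0,0.7,0,0,-0.045,0.6],[0,0,0.7,0,0,-0.045,0.6]]'
python3 to.py 454.7 296 39.1 86.8
```

```text
time_s: 16.8
eef_pos: [454.9, 296.2, 270.0]
ee_rot: [0.0, 0.046, 0.999, -0.0]
force: [-0.4, 0.9, -0.6]
grip_width: 0.604
grip_force: 32.5
t 16.8 grasp [454.9 296.2 115. ] psi 84.8 w 51.3 gf 32.5 F [-0.4  0.9 -0.6]
shift [ 0.002 -0.002  0.759] turn [-0.     0.001 -0.045]
time_s: 17.3
eef_pos: [455.0, 296.5, 200.5]
ee_rot: [0.001, 0.031, 1.0, 0.0]
force: [-1.0, -0.3, -0.1]
grip_width: 0.602
grip_force: 32.5
t 17.3 grasp [455.  296.5  45.5] psi 86.5 w 51.2 gf 32.5 F [-1.  -0.3 -0.1]
shift [ 0.003 -0.006  0.064] turn [ 0.001  0.002 -0.007]
```

```bash
python3 -m crank '[[0,0,0.04,0,0,0,0.6],[0,0,0.06,0,0,0,0.6],[0,0,0.07,0,0,0,0.6],[0,0,0.07,0,0,0,0.6]]'
python3 -m crank '[[0,0,0,0,0,0,0.3],[0,0,0,0,0,0,0.25],[0,0,0,0,0,0,0.25],[0,0,0,0,0,0,0.25],[0,0,-0.3,0,0,0,0.25],[0,0,-0.8,0,0,0,0],[0,0,-0.8,0,0,0,0]]'
python3 to.py 417.2 28.8 110 11.4
```

```text
time_s: 17.7
eef_pos: [454.8, 296.7, 194.2]
ee_rot: [0.001, 0.03, 1.0, 0.0]
force: [-4.4, -3.3, 11.2]
grip_width: 0.602
grip_force: 34.1
time_s: 18.4
eef_pos: [455.7, 297.1, 278.3]
ee_rot: [0.005, 0.03, 1.0, 0.002]
force: [1.3, 0.3, -1.1]
grip_width: 0.995
grip_force: 0.0
t 18.4 grasp [455.7 297.1 123.3] psi 86.5 w 84.6 gf 0.0 F [ 1.3  0.3 -1.1]
shift [ 0.223 -2.702  0.12 ] turn [0.013 0.007 1.669]
```

```bash
python3 -m crank '[[0.1,-0.5,0,0,0,0,0],[0.1,-1,0,0,0,0,0],[0.1,-1,0,0,0,0,0]]'>/dev/null
python3 -m crank '[[0.1,-0.5,0,0,0,0.2,0],[0.1,-1,0,0,0,0.4,0],[0.1,-1,0,0,0,0.6,0],[0.1,-1,0,0,0,0.8,0],[0.1,-1,0,0,0,1,0],[0.1,-1,0,0,0,1,0]]'>/dev/null
python3 to.py 417.2 28.8 110 11.4
python3 - <<'E'
from h import *
p,d=capture("top");W=zmap("top",d);Z=W[...,2]
q=blob(abs(Z-43)<5,[132,238]);c,w,h,a=rect(ray("top",q,43));print(c,w,h,a,np.round(np.median(W[q[:,1],q[:,0]],0)))
t=np.radians(-3.2);e=c-[482.6,312];print("tray",np.array([[np.cos(t),np.sin(t)],[-np.sin(t),np.cos(t)]])@e,"want -27 -18")
E
```

```text
t 19.3 grasp [422.7  98.4 117.6] psi 41.2 w 85.0 gf 0.0 F [-0.1  0.2  0.1]
shift [-0.487 -0.5    0.076] turn [0.    0.    0.663]
[452.7 296.4] 77.9 53.0 -4.0 [453. 296.  44.]
tray [-28.98256337 -17.24473892] want -27 -18
```

Needle box is flat in its bay, about 2 mm from centre. Next is the swab box.

```bash
python3 -m crank '[[-0.2,-0.2,0,0,0,0.2,0],[-0.49,-0.5,0,0,0,0.4,0],[-0.49,-0.5,0,0,0,0.663,0],[-0.49,-0.5,0,0,0,0.663,0],[-0.49,-0.5,0,0,0,0.663,0]]'>/dev/null
python3 to.py 417.2 28.8 36 11.4
python3 -m crank '[[0,0,0.4,0,0,0,0],[0,0,0.7,0,0,0,0],[0,0,0.81,0,0,0,0],[0,0,0.81,0,0,0,0],[0,0,0.81,0,0,0,0.3],[0,0,0.81,0,0,0,0.5],[0,0,0.81,0,0,0,0.5],[0,0,0.81,0,0,0,0.5],[0,0,0.81,0,0,0,0.5]]' 35
python3 to.py 425.6 -272.5 110 81.5
```

```text
t 19.85 grasp [417.7  28.4 117.6] psi 11.7 w 85.2 gf 0.0 F [ 1.4  0.2 -0.8]
shift [ 0.005 -0.004  0.816] turn [ 0.    -0.     0.006]
time_s: 20.75
eef_pos: [418.0, 28.4, 193.0]
ee_rot: [0.001, 0.631, 0.775, 0.001]
force: [-1.3, 1.4, 7.1]
grip_width: 0.675
grip_force: 37.9
t 20.75 grasp [418.   28.4  38. ] psi 11.7 w 57.4 gf 37.9 F [-1.3  1.4  7.1]
shift [-2.962 -0.534 -0.718] turn [ 0.002  0.003 -1.551]
```

```bash
python3 -m crank '[[0,0,-0.4,0,0,0,0.5],[0,0,-0.8,0,0,0,0.5],[-0.5,-0.1,-0.8,0,0,0,0.5],[-1,-0.17,-0.8,0,0,0,0.5],[-1,-0.17,-0.8,0,0,0,0.5]]'>/dev/null
python3 -m crank '[[-0.5,-0.1,0,0,0,-0.2,0.5],[-1,-0.17,0,0,0,-0.4,0.5],[-1,-0.17,0,0,0,-0.6,0.5],[-1,-0.17,0,0,0,-0.8,0.5],[-1,-0.17,0,0,0,-1,0.5],[-1,-0.17,0,0,0,-1,0.5]]'
python3 to.py 425.6 -272.5 110 81.5
```

```text
time_s: 21.85
eef_pos: [424.7, -174.2, 272.3]
ee_rot: [0.0, 0.284, 0.959, -0.0]
force: [0.2, 0.9, 0.1]
grip_width: 0.668
grip_force: 38.4
t 21.85 grasp [ 424.7 -174.2  117.3] psi 57.0 w 56.8 gf 38.4 F [0.2 0.9 0.1]
shift [-0.543 -0.819  0.073] turn [-0.     0.001 -0.545]
```

```bash
python3 -m crank '[[-0.2,-0.4,0,0,0,-0.2,0.5],[-0.54,-0.82,0,0,0,-0.4,0.5],[-0.54,-0.82,0,0,0,-0.545,0.5],[-0.54,-0.82,0,0,0,-0.545,0.5],[-0.54,-0.82,0,0,0,-0.545,0.5]]'>/dev/null
python3 to.py 425.6 -272.5 41 81.5
python3 -m crank '[[0,0,0.4,0,0,0,0.5],[0,0,0.6,0,0,0,0.5],[0,0,0.67,0,0,0,0.5],[0,0,0.7,0,0,0,0.5],[0,0,0.7,0,0,0,0.5]]'
python3 to.py 425.6 -272.5 41 81.5
```

```text
t 22.35 grasp [ 424.8 -271.8  116.9] psi 81.0 w 57.1 gf 38.3 F [ 0.4  0.9 -0.5]
shift [-0.01  -0.006  0.759] turn [ 0.    -0.    -0.011]
time_s: 22.85
eef_pos: [425.1, -272.3, 202.4]
ee_rot: [0.0, 0.077, 0.997, -0.0]
force: [0.5, -0.6, -0.5]
grip_width: 0.675
grip_force: 38.3
t 22.85 grasp [ 425.1 -272.3   47.4] psi 81.2 w 57.4 gf 38.3 F [ 0.5 -0.6 -0.5]
shift [-0.005 -0.001  0.064] turn [-0.001  0.001 -0.007]
```

```bash
python3 -m crank '[[0,0,0.04,0,0,0,0.5],[0,0,0.06,0,0,0,0.5],[0,0,0.065,0,0,0,0.5],[0,0,0.065,0,0,0,0.5]]'
python3 -m crank '[[0,0,0,0,0,0,0.25],[0,0,0,0,0,0,0.2],[0,0,0,0,0,0,0.2],[0,0,0,0,0,0,0.2],[0,0,-0.3,0,0,0,0.2],[0,0,-0.8,0,0,0,0.1],[0,0,-0.8,0,0,0,0]]'
python3 -m crank '[[0,0,-0.4,0,0,0,0],[0,0,-0.9,0,0,0,0],[0,0,-0.9,0,0,0,0]]'
python3 to.py 636 -8.2 116 -24.7
```

```text
time_s: 23.25
eef_pos: [424.9, -272.6, 196.1]
ee_rot: [0.0, 0.077, 0.997, -0.0]
force: [-1.5, 2.7, 7.5]
grip_width: 0.672
grip_force: 39.2
time_s: 23.95
eef_pos: [425.7, -273.3, 280.5]
ee_rot: [0.004, 0.077, 0.997, -0.003]
force: [0.1, 0.2, -0.8]
grip_width: 0.998
grip_force: 0.0
time_s: 24.25
eef_pos: [425.3, -272.9, 370.8]
ee_rot: [0.004, 0.077, 0.997, -0.004]
force: [0.2, -1.2, -1.0]
grip_width: 1.0
grip_force: 0.0
t 24.25 grasp [ 425.3 -272.9  215.8] psi 81.2 w 85.0 gf 0.0 F [ 0.2 -1.2 -1. ]
shift [-1.669  2.944  0.993] turn [0.004 0.016 2.354]
```

```bash
python3 -m crank '[[-0.2,0.5,0,0,0,0.2,0],[-0.5,1,0,0,0,0.4,0],[-0.5,1,0,0,0,0.6,0],[-0.5,1,0,0,0,0.8,0],[-0.5,1,0,0,0,1,0],[-0.5,1,0,0,0,1,0]]'>/dev/null
python3 to.py 636 -8.2 210 -24.7
python3 - <<'E'
from h import *
p,d=capture("top");W=zmap("top",d);Z=W[...,2]
for n,z,s in(("swab",51,[385,250]),("plaster",35,[345,237])):
    q=blob(abs(Z-z)<5,s);c,w,h,a=rect(ray("top",q,z))
    t=np.radians(-8.5);e=c-[467.4,-243];print(n,c,w,h,a,"tray",np.array([[np.cos(t),np.sin(t)],[-np.sin(t),np.cos(t)]])@e)
E
```

```text
t 24.85 grasp [ 489.6 -181.1  209.5] psi 35.9 w 85.0 gf 0.0 F [ 0.4 -0.  -0.3]
shift [ 0.541  2.2   -0.006] turn [-1.000e-03 -0.000e+00  1.347e+00]
swab [ 623.7 -322.2] 16.6 2.3 -3.0 tray [166.2896848  -55.22744542]
plaster [ 398.5 -397.5] 57.2 29.5 -39.8 tray [ -45.30663897 -162.98701932]
```

```bash
python3 -m crank '[[0.1,0.5,0,0,0,0,0],[0.25,1,0,0,0,0,0],[0.25,1,0,0,0,0,0]]'>/dev/null
python3 -m crank '[[0.1,0.5,0,0,0,0.2,0],[0.25,1,0,0,0,0.4,0],[0.25,1,0,0,0,0.6,0],[0.25,1,0,0,0,0.8,0],[0.25,1,0,0,0,1,0],[0.25,1,0,0,0,1,0]]'>/dev/null
python3 to.py 636 -8.2 190 -24.7
python3 - <<'E'
from h import *
p,d=capture("top");W=zmap("top",d);Z=W[...,2]
for n,z,s in(("swab",51,[385,250]),("plaster",35,[345,237])):
    q=blob(abs(Z-z)<5,s);c,w,h,a=rect(ray("top",q,z))
    t=np.radians(-8.5);e=c-[467.4,-243];print(n,c,w,h,a,"tray",np.array([[np.cos(t),np.sin(t)],[-np.sin(t),np.cos(t)]])@e)
E
```

```text
t 25.8 grasp [621.3 -23.3 209.5] psi -9.0 w 84.9 gf 0.0 F [-0.3 -0.7 -0.4]
shift [0.172 0.122 0.195] turn [-0.001  0.     0.349]
swab [ 423.7 -271.3] 98.2 60.1 -9.3 tray [-39.03698689 -34.4484202 ]
plaster [ 422.  -194.1] 70.2 46.5 -8.6 tray [-52.1292004   41.65232845]
```

```bash
python3 -m crank '[[0.17,0.12,0,0,0,0.2,0],[0.17,0.12,0,0,0,0.349,0],[0.17,0.12,0,0,0,0.349,0]]'>/dev/null
python3 to.py 636.2 -8.2 116 -24.7
python3 - <<'E'
from h import *
p,d=capture("scene");cv2.imwrite("pics/s6.png",cv2.resize(p[60:240,180:420],(800,600),interpolation=cv2.INTER_CUBIC)[...,::-1])
E
```

```text
t 26.15 grasp [635.9  -8.1 209.6] psi -24.4 w 84.9 gf 0.0 F [-1.1  0.6  0.5]
shift [0.001 0.004 0.936] turn [-0.001  0.     0.006]
```

View pics/s6.png

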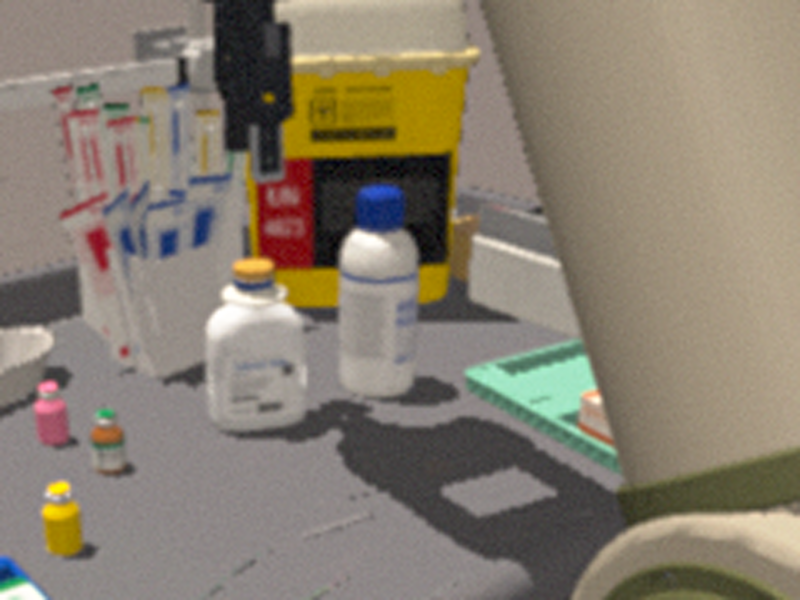

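The open gripper hangs above the saline bottle's cap (crop 253,268), in line with it. The peroxide bottle (380,290) is clear. Descend and grip the collar.

```bash
python3 -m crank '[[0,0,0.4,0,0,0,0],[0,0,0.7,0,0,0,0],[0,0,0.85,0,0,0,0],[0,0,0.93,0,0,0,0],[0,0,0.93,0,0,0,0],[0,0,0.93,0,0,0,0.3],[0,0,0.93,0,0,0,0.6],[0,0,0.93,0,0,0,0.6],[0,0,0.93,0,0,0,0.6],[0,0,0.93,0,0,0,0.6],[0,0,0.93,0,0,0,0.6]]' 40
python3 -m crank '[[0,0,-0.2,0,0,0,0.6],[0,0,-0.5,0,0,0,0.6],[0,0,-0.5,0,0,0,0.6]]'
python3 to.py 528.7 -252 170 -8.5
python3 - <<'E'
from h import *
p,d=capture("scene");cv2.imwrite("pics/s7.png",cv2.resize(p[60:240,180:420],(800,600),interpolation=cv2.INTER_CUBIC)[...,::-1])
E
```

```text
time_s: 27.3
eef_pos: [636.0, -8.0, 273.7]
ee_rot: [0.001, 0.841, 0.541, 0.001]
force: [-0.6, -1.5, 5.7]
grip_width: 0.527
grip_force: 40.0
time_s: 27.6
eef_pos: [636.2, -7.9, 326.6]
ee_rot: [0.003, 0.841, 0.541, 0.003]
force: [-0.4, 0.2, -1.3]
grip_width: 0.527
grip_force: 41.4
t 27.6 grasp [636.2  -7.9 171.6] psi -24.5 w 44.8 gf 41.4 F [-0.4  0.2 -1.3]
shift [-2.667  0.032  0.011] turn [ 0.01  -0.001 -0.355]
```

View pics/s7.png

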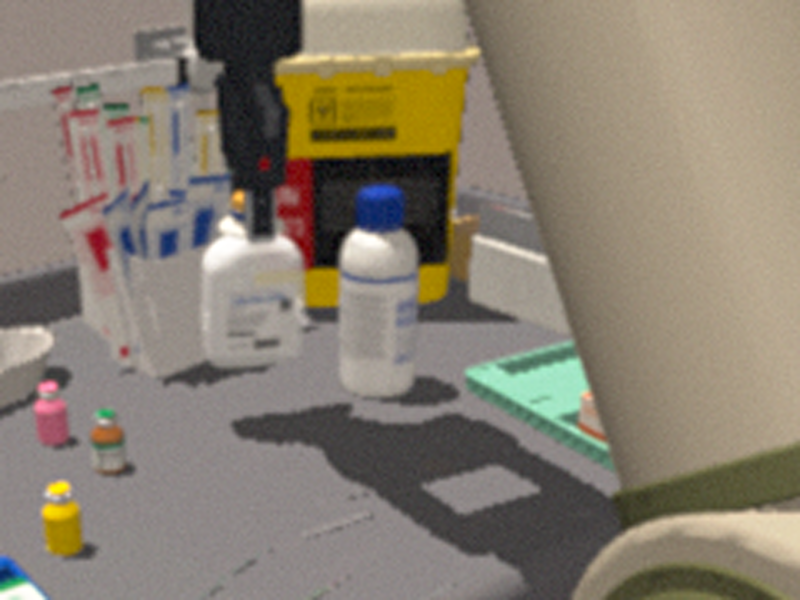

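Bottle is held upright and clear of the cart (crop 253,300). I move back first, then sideways past the peroxide bottle.

```bash
python3 -m crank '[[-0.2,-0.45,-0.2,0,0,0,0.6],[-0.45,-0.98,-0.2,0,0,0,0.6],[-0.45,-0.98,-0.2,0,0,0,0.6],[-0.45,-0.98,-0.2,0,0,0,0.6]]'
python3 -m crank '[[-0.4,0.18,0,0,0,0,0.6],[-0.75,0.34,0,0,0,0,0.6],[-0.75,0.34,0,0,0,0,0.6]]'>/dev/null
python3 -m crank '[[-0.4,0.18,0,0,0,0,0.6],[-0.75,0.34,0,0,0,0,0.6],[-0.75,0.34,0,0,0,0,0.6]]'
python3 to.py 528.7 -252 185 -8.5
```

```text
time_s: 28.05
eef_pos: [526.6, -8.1, 341.6]
ee_rot: [-0.001, 0.841, 0.541, -0.001]
force: [0.9, -0.0, -0.4]
grip_width: 0.525
grip_force: 41.8
time_s: 28.65
eef_pos: [528.2, -176.6, 341.3]
ee_rot: [0.0, 0.842, 0.539, -0.0]
force: [-0.6, 1.2, -1.3]
grip_width: 0.52
grip_force: 41.8
t 28.65 grasp [ 528.2 -176.6  186.3] psi -24.7 w 44.2 gf 41.8 F [-0.6  1.2 -1.3]
shift [-0.683  0.32   0.013] turn [ 0.     0.001 -0.36 ]
```

```bash
python3 -m crank '[[-0.35,0.16,0,0,0,-0.15,0.6],[-0.68,0.32,0,0,0,-0.36,0.6],[-0.68,0.32,0,0,0,-0.36,0.6],[-0.68,0.32,0,0,0,-0.36,0.6]]'>/dev/null
python3 to.py 528.7 -252 121.7 -8.5
python3 -m crank '[[0,0,0.3,0,0,0,0.6],[0,0,0.5,0,0,0,0.6],[0,0,0.56,0,0,0,0.6],[0,0,0.58,0,0,0,0.6],[0,0,0.58,0,0,0,0.6]]'
python3 to.py 528.7 -252 121.7 -8.5
python3 - <<'E'
from h import *
p,d=capture("top");cv2.imwrite("pics/t8.png",cv2.resize(p[150:290,310:470],(686,600),interpolation=cv2.INTER_CUBIC)[...,::-1])
E
```

```text
t 29.05 grasp [ 529.1 -248.   186.3] psi -8.4 w 44.5 gf 41.8 F [-0.7 -0.2 -2.4]
shift [-0.04   0.003  0.646] turn [-0.001 -0.001  0.003]
time_s: 29.55
eef_pos: [529.0, -247.7, 284.9]
ee_rot: [0.001, 0.756, 0.654, 0.0]
force: [0.6, -0.5, -1.2]
grip_width: 0.526
grip_force: 41.8
t 29.55 grasp [ 529.  -247.7  129.9] psi -8.3 w 44.7 gf 41.8 F [ 0.6 -0.5 -1.2]
shift [-0.043  0.004  0.082] turn [0.001 0.001 0.005]
```

View pics/t8.png

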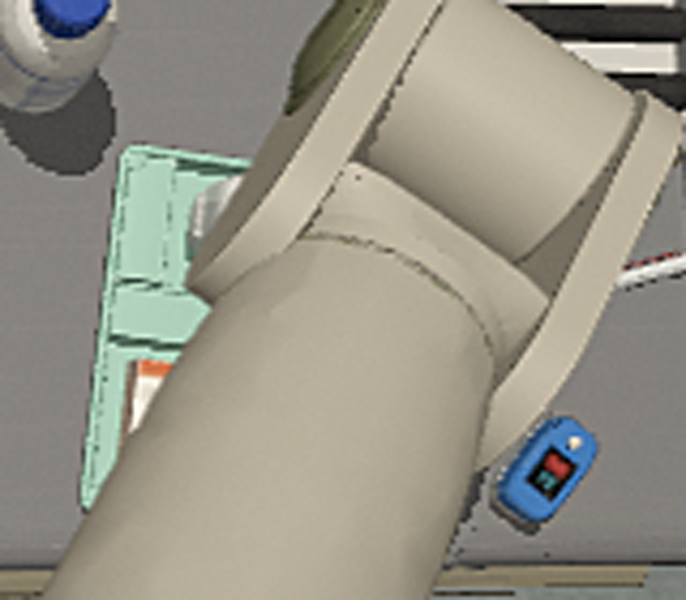

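The bottle is over the end bay with the shoulder on its left still visible (crop 160,220). I correct 4 mm in y, then lower and release.

```bash
python3 -m crank '[[-0.043,0,0,0,0,0,0.6],[-0.043,0,0.04,0,0,0,0.6],[-0.043,0,0.07,0,0,0,0.6],[-0.043,0,0.08,0,0,0,0.6],[-0.043,0,0.085,0,0,0,0.6],[-0.043,0,0.085,0,0,0,0.6]]'
python3 to.py 528.7 -252 121.7 -8.5
```

```text
time_s: 30.2
eef_pos: [528.1, -252.6, 276.8]
ee_rot: [0.001, 0.756, 0.654, -0.0]
force: [-1.1, -1.3, 5.7]
grip_width: 0.519
grip_force: 42.5
t 30.2 grasp [ 528.1 -252.6  121.8] psi -8.3 w 44.1 gf 42.5 F [-1.1 -1.3  5.7]
shift [0.007 0.006 0.001] turn [0.002 0.002 0.004]
```

```bash
python3 -m crank '[[0,0,0,0,0,0,0.4],[0,0,0,0,0,0,0.2],[0,0,0,0,0,0,0.1],[0,0,0,0,0,0,0],[0,0,0,0,0,0,0],[0,0,-0.3,0,0,0,0],[0,0,-0.7,0,0,0,0],[0,0,-1,0,0,0,0],[0,0,-1,0,0,0,0]]'
python3 -m crank '[[0.4,-0.4,0,0,0,0,0],[0.9,-0.9,0,0,0,0,0],[0.9,-0.9,0,0,0,0,0],[0.9,-0.9,0,0,0,0,0]]'>/dev/null
python3 -m crank '[[0.5,-0.2,0,0,0,0,0],[1,-0.3,0,0,0,0,0],[1,-0.3,0,0,0,0,0],[1,-0.3,0,0,0,0,0]]'>/dev/null
python3 - <<'E'
from h import *
p,d=capture("top");W=zmap("top",d);Z=W[...,2]
cv2.imwrite("pics/t9.png",cv2.resize(p[130:280],(800,234),interpolation=cv2.INTER_CUBIC)[...,::-1])
a=np.radians(-8.5);M=np.array([[np.cos(a),np.sin(a)],[-np.sin(a),np.cos(a)]])
q=blob((Z>122)&(Z<142),[375,190])
c=rect(ray("top",q,133));print("saline cap",c,len(q),"tray",M@(c[0]-[467.4,-243]))
q=blob((Z>70)&(Z<106),[375,195]);c=rect(W[q[:,1],q[:,0],:2]);print("body",c,"tray",M@(c[0]-[467.4,-243]))
for n,z,s in(("swab",51,[385,250]),("plaster",35,[345,237])):
    q=blob(abs(Z-z)<5,s);c=rect(ray("top",q,z));print(n,c,"tray",M@(c[0]-[467.4,-243]))
for n,s,z in(("perox",(512,233),165),("blue",(243,235),46),("green",(331,245),46)):
    q=blob((Z>z-8)&(Z<z+8),np.array(s)*S);print(n,rect(ray("top",q,z)))
p,d=capture("scene");cv2.imwrite("pics/s9.png",cv2.resize(p,(800,600))[...,::-1])
E
```

```text
time_s: 31.1
eef_pos: [528.2, -252.4, 380.1]
ee_rot: [0.004, 0.756, 0.654, 0.001]
force: [-0.1, 0.9, -0.0]
grip_width: 1.0
grip_force: 0.0
saline cap (array([ 529.2, -250.9]), 31.1, 29.4, -65.7) 172 tray [62.2888747   1.32139629]
body (array([ 525.6, -231.4]), 51.0, 34.0, 22.3) tray [55.84613408 20.07509174]
swab (array([ 423.7, -271.5]), 98.3, 59.7, -9.1) tray [-39.00742501 -34.64622337]
plaster (array([ 416.5, -213.1]), 71.4, 21.4, -24.2) tray [-54.76040884  22.04807529]
perox (array([ 628.9, -128. ]), 34.5, 33.6, -1.6)
blue (array([657.2, 254.8]), 14.5, 13.9, 1.2)
green (array([642.3, 122.5]), 14.3, 13.9, 0.2)
```

View pics/s9.png

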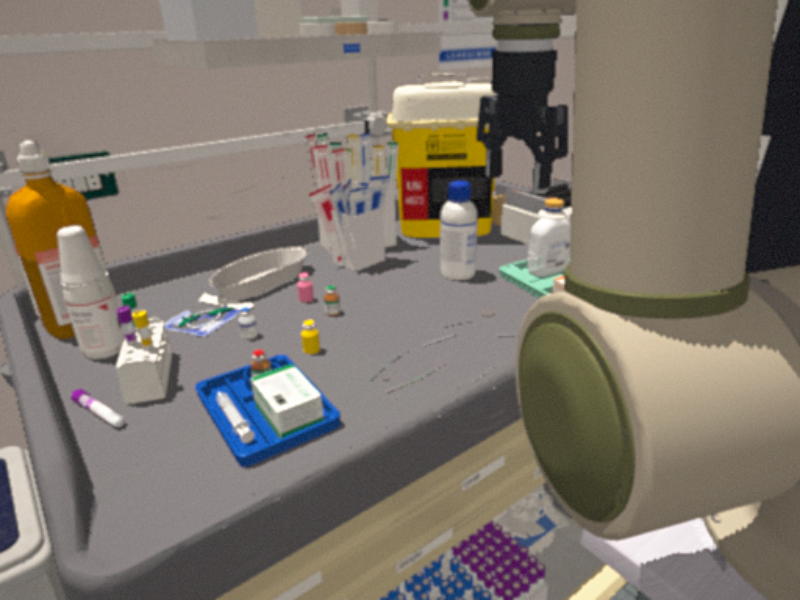

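The scene shows the saline bottle upright in the mint tray (553,240), the needle box and red vial in the blue tray (290,395), and the unwanted items unmoved. The arm stands clear, so I'm handing in.

```bash
python3 -m crank '[[0,0,0,0,0,0,0],[0,0,0,0,0,0,0],[0,0,0,0,0,0,0]]'; python3 -c "
from rig import ticket
print(ticket.finish_job())"
```

```text
time_s: 32.3
eef_pos: [436.7, -47.6, 375.6]
ee_rot: [-0.0, 0.757, 0.654, -0.0]
force: [-0.2, -0.2, -0.6]
grip_width: 0.999
grip_force: 0.0
the job is handed in; nothing more can be done
None
```

I placed all five things in their bays and handed the job in at 32.3 s, with the two other vials and the blue-capped bottle within about 1 mm of where they started; the hand-in call gave no verdict.

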